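# Switch the bench dust extraction to the other port

### The job

Move the dust extraction over to the other bench port: slide the gate of the port now in use (the one wearing the fishtail nozzle) fully shut, take the nozzle off and fit it upright and fully home on the other port's spigot, and slide that port's gate fully open. Any order will do; leave the other things on the bench where they are.

Things in the scene. Friction and masses are not known exactly. Their poses are not given: they have to be found in the camera images.
- port_a: Dust port in use at the start (wears the nozzle, gate mostly open): fixed aluminium blast gate. Origin on the bench top, on the axis of its upright spigot; z up; the gate slides out towards the port's -x. Steel flange 116 x 100 x 6 mm; housing x -58 to +34, y -38 to +38 mm, top 29 mm above the bench; shoulder and spigot above: see its seat.
- port_b: The other dust port, identical to port_a (same origin, axes and sizes), bare at the start, its gate shut or nearly so.
- port_a_seat (a point): On port_a's spigot axis, 34 mm above the bench: top of a round shoulder, 54 mm across. From here the spigot, an upright tube 40 mm in outer diameter, rises to 68 mm above the bench, its top 8 mm tapering to 37 mm.
- port_b_seat (a point): The same point of port_b, spigot sized as port_a's: the foot of the nozzle's collar rests on this shoulder when it is fully home.
- gate_a (a joint): Sliding gate of port_a, m: 0 = fully shut (pushed in, towards the spigot), 0.044 = fully open (pulled out); hard stops at both ends. It stays where it is left; 3 to 4 N moves it.
- gate_b (a joint): Sliding gate of port_b, same values and behaviour as gate_a.
- gate_a_grip (a point): Centre of the top face of gate_a's grip, 50 mm above the bench: black upright block, 16 mm along the slide (port's x), 34 mm across (y), standing on a steel blade 55 mm wide whose top is 18.5 mm up; a foot 22 x 42 mm goes round it to 21 mm up. It stands 105 mm from the spigot axis, towards the port's -x, when shut; 149 mm when fully open.
- gate_b_grip (a point): Centre of the top face of gate_b's grip, like gate_a_grip.
- nozzle: Loose rigid grey fishtail nozzle, 140 mm tall, about 140 g. Origin: centre of its collar's foot; z up it. Collar 50 mm across (lip 53), 40 mm tall, its 43 mm bore 40 mm deep slips over a spigot. Above it a flat hollow fan 26 mm thick along the nozzle's x, 50 mm wide (y) at height 62 mm, 104 mm wide from 112 to the mouth at 140 mm; grip it across the 26 mm.
- glue: Bystander: white bottle, 56 mm diameter, 160 mm tall; origin at the centre of its foot.
- sanding_block: Bystander: cork sanding block 110 x 64 x 34 mm lying flat; origin at the centre of its underside.
- brush_pot: Bystander: white pot of brushes, 80 mm diameter, 95 mm tall, brushes to about 240 mm; origin at the centre of its foot.
- hammer: Bystander: hammer 260 mm long lying along its x.
Things that resemble listed ones, but are neither listed nor needed, are in the scene too. What is meant by the nozzle is not blue, orange or yellow, and is the smaller of those in its own colour.

How it is judged:
By the outcome, as a careful person would: the job done as asked, in the order asked, and still so for the second after the job is handed in, with the robot touching nothing.
It also fails if it takes over 67 s, if anything falls off the work surface, if the arm or the gripper's body presses on something with over 40 N, if the wrist force passes 120 N, or if a joint passes its speed limit or range.

### The arm

A 6-joint arm with a two-finger parallel gripper is mounted at the origin on the work surface. World frame = base frame: x ahead of the robot, y to its left, z up, the work surface at z = 0. Lengths are in m, angles in rad, forces in N, time in s.
With the tool pointing down it reaches from about 0.275 to 0.775 m from the base axis. Payload 14.6 kg.
Tool frame: the origin (TCP) lies at the very end of the fingers, on their centre line; the grasp point (between the pads) lies 19 mm behind it; y points along the fingers, x is the direction in which the jaws open and shut, and the axes are right-handed (so a half turn about y gives the same grasp; the last joint's range is limited). The gripper opens to 85 mm and grips with 20 to 120 N. Pads are 22 mm wide; open, the fingers measure 114 mm over their backs; the gripper's body (76 mm by 85 mm) begins 54 mm behind the grasp point. The pads swing forward as they close: fully open they stand 13 mm farther back than shut.
Start: joints at [1.118, 0.263, -0.048, 1.259, 0, 1.415], TCP at [0.154, 0.502, 0.231] pointing down, gripper open.
Joint ranges: [-2.65, 2.65], [-0.89, 1.7], [-1.18, 1.37], [-2.13, 2.11], [-1.35, 1.29], [-3.14, 3.14]. Speed limits (rad/s): [1.89, 1.89, 2.57, 2.79, 3.14, 3.14].

### API

Orientations are given as a unit quaternion [w, x, y, z].
In Python, from workcell import bot gives the robot as it stands.
- The arm moves only by the shell command python3 -m creep 'ROWS' [OPENING] [FORCE]. ROWS is JSON, one flat list of numbers, 4 for each row, row after row: the shift along the world's x, y, z in cm, then the turn about the world's z in units of 6 degrees (1.0 is 6 degrees). In form: [dx, dy, dz, turn, dx, dy, dz, turn, ...]. A call has 1 to 5 rows; each row shifts and turns the commanded pose from where the row before left it; what a row does not reach is not made up. A row lasts 1/12 s, in which the tool goes at most 41.7 mm and 7.16 degrees, less where a joint would pass 70% of its speed; a pose out of reach is approached as far as the arm can. A call with a gripper value outside its range is refused whole. OPENING is the finger opening in cm, from 0 to 8.54, set as the call begins (- or left out, the last holds). The fingers move at their own pace and stop on an object; FORCE is the grip in N (left out, the last holds). Time passes only in rows, so rows that do not move let the fingers close. It gives the time, the measured TCP pose, the force and the opening at its end, in the units of the state.
- bot.state(): the state, without advancing time (a new reading comes with each control period).
- bot.get_image(name): name is "scene" or "top" or "wrist"; returns the picture (400x640x3 uint8, red, green, blue); there is no depth.
- bot.get_calibration(name): a dict with "fx", "fy", "cx", "cy" (pixels), "cam_to_world" (4x4, takes a point from camera to world coordinates); the wrist camera has in their place "mount" (4x4, takes a point from camera to tool coordinates, whose origin is the TCP and whose axes are the tool frame's). Camera axes: x right, y up, looking along -z (the intrinsics and any distortion apply to the point x, -y, -z); pixel columns grow to the right and rows downward; lengths in m; the calibration is good to about 2 mm. The wrist camera is an equidistant fisheye: a pixel r from the principal point sees the ray r / f radians off the axis. A picture is of the moment at which its call begins: read the wrist's pose just before it. get_calibration takes no time and is no camera call.
- bot.close_job(): hands the job in, once; it reports no verdict.
The state is a dict: "time_s": time; "joint_pos": joint angles; "dq": joint speeds; "joint_efforts": joint torques, N m; "position": TCP position; "tool_rot": TCP orientation; "contact_force": force on the tool from outside, world axes, zero at the start; "wrist_torque": the same for the moment, N m; "opening": finger opening in m.
Only numpy, scipy, OpenCV 4.12 (cv2) and the standard library are available. Lean on these libraries where they do the work, as an engineer would, in place of code of your own. Each camera call takes 0.05 s, during which the arm holds its last target. There are 200 camera calls.

## Working session

There is one attempt and no reset: what is moved stays moved. The work goes in short steps, Python scripts to look and compute and a shell command to move; the robot and the scene stay as the last step left them, time stands still between calls to the robot, and variables do not carry over. Pictures are saved under pics/ and viewed, about 8 in all and at most 12, crops included, and the job is handed in when it is done.

```bash
mkdir -p pics; ls
cat > h.py <<'E'
import numpy as np, cv2
from workcell import bot
def snap(n,f):
    im=bot.get_image(n); cv2.imwrite('pics/'+f,im[:,:,::-1]); return im
def ray(n,u,v,st=None):
    c=bot.get_calibration(n)
    a=np.array([(u-c['cx'])/c['fx'],(v-c['cy'])/c['fy']])
    if n=='wrist':
        from scipy.spatial.transform import Rotation as R
        r=np.linalg.norm(a); d=np.array([*(a/r*np.sin(r)),np.cos(r)]) if r>0 else np.array([0,0,1.])
        st=st or bot.state(); T=np.eye(4); q=st['tool_rot']
        T[:3,:3]=R.from_quat([*q[1:],q[0]]).as_matrix(); T[:3,3]=st['position']; T=T@np.array(c['mount'])
    else:
        k=c.get('dist',np.zeros(5)); d=np.array([*a,1.]); T=np.array(c['cam_to_world'])
    d=T[:3,:3]@(d*[1,-1,-1]); return T[:3,3],d/np.linalg.norm(d)
def onz(n,u,v,z,st=None):
    p,d=ray(n,u,v,st); return p+d*(z-p[2])/d[2]
def two(r1,r2):
    (p,d),(q,e)=r1,r2
    s=np.linalg.lstsq(np.c_[d,-e],q-p,rcond=None)[0]
    a,b=p+s[0]*d,q+s[1]*e; return (a+b)/2,np.linalg.norm(a-b)
E
python3 - <<'E'
from h import *
np.set_printoptions(precision=3,suppress=True)
print(bot.state())
for n in ['scene','top','wrist']: print(n,bot.get_calibration(n))
a=snap('scene','s0.png');b=snap('top','t0.png')
E
```

```text
pics
{'time_s': 0.0, 'joint_pos': array([ 1.118,  0.263, -0.049,  1.259,  0.   ,  1.416]), 'dq': array([-0.002,  0.001, -0.   , -0.   ,  0.001, -0.002]), 'joint_efforts': array([  0.004, -63.761,  38.456,   0.014,   0.   ,  -0.   ]), 'position': array([0.154, 0.502, 0.231]), 'tool_rot': array([-0.568,  0.569,  0.42 , -0.421]), 'contact_force': array([-1.072,  0.059,  0.387]), 'wrist_torque': array([-0.009,  0.033, -0.003]), 'opening': 0.08506685902670776}
scene {'fx': 367.8162367075949, 'fy': 367.8162367075949, 'cx': 320.4729936454589, 'cy': 193.82136506058177, 'cam_to_world': array([[ 0.043, -0.798,  0.601,  1.089],
       [ 0.999,  0.04 , -0.018, -0.02 ],
       [-0.01 ,  0.601,  0.799,  0.814],
       [ 0.   ,  0.   ,  0.   ,  1.   ]])}
top {'fx': 376.01991628874856, 'fy': 376.01991628874856, 'cx': 320.28154558395994, 'cy': 202.22291362896945, 'cam_to_world': array([[ 0.007,  0.996, -0.09 ,  0.447],
       [-1.   ,  0.008,  0.009,  0.001],
       [ 0.009,  0.09 ,  0.996,  1.187],
       [ 0.   ,  0.   ,  0.   ,  1.   ]])}
wrist {'fx': 309.70691628693146, 'fy': 309.70691628693146, 'cx': 320.19753503779157, 'cy': 198.01834454903394, 'mount': array([[ 1.   ,  0.001, -0.   , -0.   ],
       [-0.001,  0.294, -0.956, -0.142],
       [-0.001,  0.956,  0.294,  0.074],
       [ 0.   ,  0.   ,  0.   ,  1.   ]])}
```

View pics/s0.png

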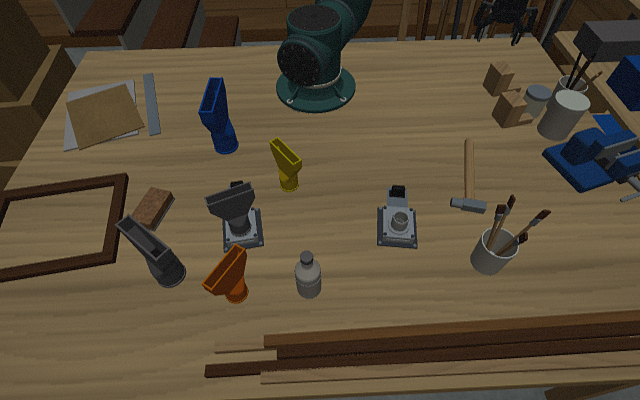

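View pics/t0.png

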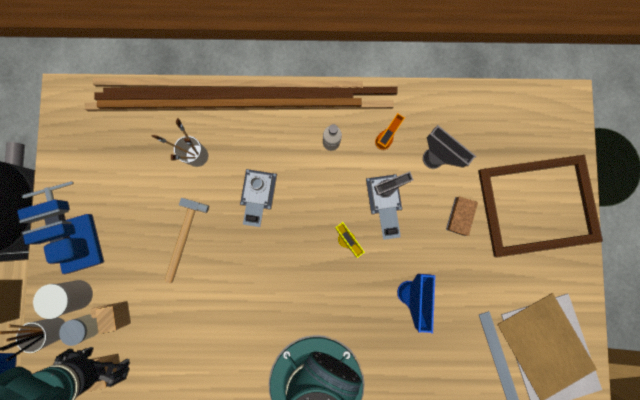

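The scene view shows the five fishtails: grey on the port (238,205), a larger dark grey one lying loose (155,250), orange (232,275), yellow (287,165) and blue (217,115). I choose the grey one on the port, at top (390,187). The bare port_b is at top (258,187). Next is a close crop of both ports.

Run:
```python
from h import *
t=cv2.imread('pics/t0.png')
cv2.imwrite('pics/t0c.png',cv2.resize(t[125:250,230:420],None,fx=4,fy=4,interpolation=cv2.INTER_CUBIC))
s=cv2.imread('pics/s0.png')
cv2.imwrite('pics/s0c.png',cv2.resize(s[170:260,195:435],None,fx=3.33,fy=3.33,interpolation=cv2.INTER_CUBIC))
```

```text
(no output)
```

View pics/t0c.png

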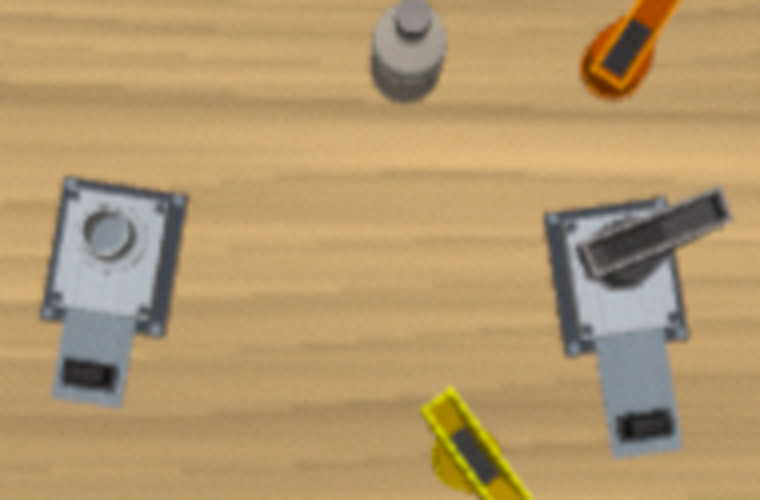

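View pics/s0c.png

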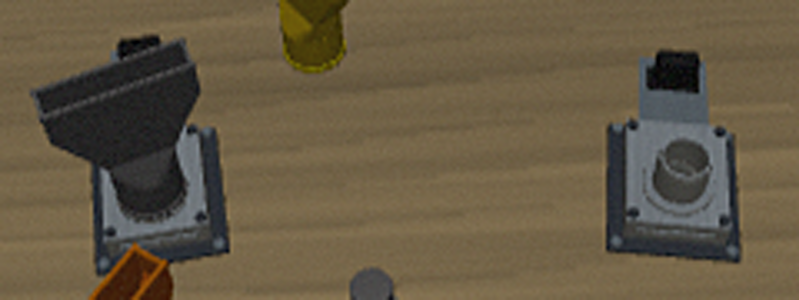

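The crops confirm it: the grey nozzle's mouth is a rectangle centred at crop (656,234), the gate A grip is at (645,426), the B spigot at (108,234) and the B grip at (89,375). I'll turn these pixels into positions.

Run:
```python
from h import *
np.set_printoptions(precision=4,suppress=True)
f=lambda x,y,z:onz('top',230+x/4,125+y/4,z)
g=lambda x,y:ray('scene',195+x/3.33,170+y/3.33)
t=lambda x,y:ray('top',230+x/4,125+y/4)
sb=f(108,234,.068);gb=f(89,375,.05);ga=f(645,426,.05)
print('spigB',sb,'gripB',gb,'d',np.linalg.norm((sb-gb)[:2]),'yaw',np.degrees(np.arctan2(*(sb-gb)[1::-1])))
print('gripA',ga)
c=[f(x,y,.14) for x,y in [(580,250),(597,278),(732,217),(717,190)]]
print('mouth',np.mean(c,0),[np.linalg.norm(c[i]-c[i-1]) for i in range(4)],'wide dir',np.degrees(np.arctan2(*((c[2]+c[3]-c[0]-c[1])[1::-1]))))
# flange bolts/corners z=.006
for n,q in dict(A=[(546,213),(663,197),(689,338),(570,355)],B=[(68,178),(187,195),(162,336),(42,319)]).items():
    p=[f(x,y,.006) for x,y in q]; ax=p[0]+p[1]-p[2]-p[3]; ay=p[0]+p[3]-p[1]-p[2]
    print(n,np.mean(p,0),'yaw',np.degrees(np.arctan2(ax[1],ax[0])),np.degrees(np.arctan2(-ay[0],ay[1])),np.linalg.norm(ax)/2,np.linalg.norm(ay)/2)
print('2view mouth',two(t(656,234),g(117,78)),'spigB',two(t(108,234),g(685,155)),'gripB',two(t(89,375),g(678,59)))
```

```text
spigB [0.6025 0.1816 0.068 ] gripB [0.4976 0.1964 0.05  ] d 0.10596535356533728 yaw -8.0289070568773
gripA [ 0.4624 -0.2236  0.05  ]
mouth [ 0.5961 -0.2153  0.14  ] [np.float64(0.10631846695584458), np.float64(0.022960051688923983), np.float64(0.10517509135166712), np.float64(0.02174547534593775)] wide dir -65.55433844094632
A [ 0.5816 -0.2112  0.006 ] yaw 9.553927895377237 8.462055629607217 0.1140497744705629 0.09463507936734356
B [0.5931 0.1858 0.006 ] yaw -8.91892076585855 -7.657019888996856 0.1136605421967855 0.09535894789593614
2view mouth (array([ 0.5917, -0.2071,  0.1672]), np.float64(0.00417627745096164)) spigB (array([0.6037, 0.1855, 0.0634]), np.float64(0.006260147706923575)) gripB (array([0.4985, 0.2014, 0.0416]), np.float64(0.007093807468960025))
```

```bash
for i in 1 2 3; do python3 -m creep '[2.3,-2.03,0,-0.9,2.3,-2.03,0,-0.9,2.3,-2.03,0,-0.9,2.3,-2.03,0,-0.9,2.3,-2.03,0,-0.9]' 4.5 40; done; python3 -m creep '[0,0,-2,0,0,0,-2,0,0,0,-1,0,0,0,0,0,0,0,0,0]'
python3 - <<'E'
from h import *
s=bot.state(); print(s); im=snap('wrist','w1.png')
E
```

```text
time_s: 0.52
position: [0.2697, 0.3992, 0.2311]
tool_rot: [-0.652, 0.652, 0.274, -0.275]
contact_force: [0.3, 0.8, -0.2]
opening: 0.045
time_s: 0.93
position: [0.3849, 0.2976, 0.2312]
tool_rot: [-0.698, 0.698, 0.115, -0.115]
contact_force: [-0.2, 1.5, -0.6]
opening: 0.0447
time_s: 1.35
position: [0.4999, 0.1961, 0.2311]
tool_rot: [-0.705, 0.705, -0.052, 0.051]
contact_force: [0.6, 1.2, 0.7]
opening: 0.0454
time_s: 1.77
position: [0.4987, 0.1973, 0.1811]
tool_rot: [-0.705, 0.705, -0.05, 0.049]
contact_force: [0.0, 0.4, 1.6]
opening: 0.045
{'time_s': 1.7667, 'joint_pos': array([ 2.24720654e-01,  3.03256276e-01, -1.28426453e-01,  1.14027283e+00,
        1.26415198e-05,  1.93630246e+00]), 'dq': array([ 0.00356657, -0.01375547,  0.02828144,  0.01037491,  0.00067493,
       -0.00010337]), 'joint_efforts': array([-3.85111067e-01, -6.41818857e+01,  3.57447302e+01, -4.61109644e-01,
       -5.91790653e-03,  3.24693974e-04]), 'position': array([0.49873361, 0.19729925, 0.18113248]), 'tool_rot': array([-0.70524055,  0.70547041, -0.05012751,  0.04934065]), 'contact_force': array([0.03087802, 0.3824477 , 1.62724959]), 'wrist_torque': array([-0.00901934,  0.04386659,  0.01540586]), 'opening': 0.04498443129888575}
```

View pics/w1.png

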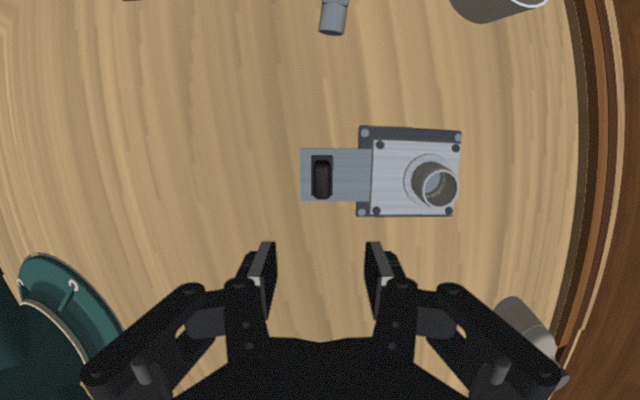

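The wrist view shows the B grip's top face at about (322,180) and the spigot rim centre at about (439,188).

Run:
```python
from h import *
np.set_printoptions(precision=4,suppress=True)
print('spig',onz('wrist',439,188,.068),'grip',onz('wrist',322,180,.05))
im=cv2.imread('pics/w1.png').astype(int).max(2)
ys,xs=np.where(im[140:215,300:345]<45); print('dark',xs.min()+300,xs.max()+300,ys.min()+140,ys.max()+140,len(xs))
print(im[150:206:2,322]); print(im[178,305:340])
for u,v in [(311,178),(333,178),(322,155),(322,200)]: print(onz('wrist',u,v,.05),onz('wrist',u,v,.02))
```

```text
spig [0.6071 0.1877 0.068 ] grip [0.5032 0.2048 0.05  ]
dark 312 331 156 198 465
[137 136 125  52  53  30  28  27  33  51  51  52  55  54  52  50  52  52
  42  46  46  43  50  42  47 129 159 162]
[130 139 132 136 134 123  79  39  46  33  31  33  48  49  49  48  52  52
  51  52  47  52  46  27  30  36  48  91 129 139 136 133 135 137 138]
[0.4936 0.208  0.05  ] [0.4917 0.2011 0.02  ]
[0.5134 0.2052 0.05  ] [0.5136 0.198  0.02  ]
[0.5064 0.2275 0.05  ] [0.5059 0.2228 0.02  ]
[0.5005 0.1859 0.05  ] [0.4994 0.1765 0.02  ]
```

```bash
python3 -m creep '[0.4,0.55,-3,0,0,0,-3.5,0,0,0,-3.5,0,0,0,-3.5,0,0,0,-1.5,0]'; python3 -m creep '[0,0,-0.3,0,0,0,0,0,0,0,0,0]';python3 -m creep '[0,0,0,0,0,0,0,0,0,0,0,0,0,0,0,0,0,0,0,0]' 0 40;python3 -m creep '[0,0,0,0,0,0,0,0,0,0,0,0]'
```

```text
time_s: 2.23
position: [0.5018, 0.2028, 0.0286]
tool_rot: [-0.705, 0.706, -0.05, 0.049]
contact_force: [-0.5, 0.3, -1.0]
opening: 0.0454
time_s: 2.48
position: [0.5041, 0.2033, 0.0298]
tool_rot: [0.706, -0.705, 0.049, -0.05]
contact_force: [-0.0, 0.0, -0.1]
opening: 0.0452
time_s: 2.9
position: [0.5034, 0.2032, 0.0296]
tool_rot: [0.706, -0.705, 0.049, -0.05]
contact_force: [-4.7, 0.7, 11.4]
opening: 0.0152
time_s: 3.15
position: [0.5034, 0.2032, 0.0296]
tool_rot: [0.706, -0.705, 0.049, -0.05]
contact_force: [-4.1, 1.1, 12.1]
opening: 0.0152
```

```bash
python3 -m creep '[-0.8,0.12,0.1,0,-0.8,0.12,0,0,-0.8,0.12,0,0,-0.8,0.12,0,0,-0.5,0.07,0,0]'; python3 -m creep '[-0.3,0.05,0,0,-0.2,0.03,0,0,0,0,0,0]'; python3 -m creep '[-0.2,0.03,0,0,0,0,0,0]'
```

```text
time_s: 3.57
position: [0.4653, 0.2088, 0.0297]
tool_rot: [0.706, -0.705, 0.049, -0.05]
contact_force: [4.5, 3.3, -0.7]
opening: 0.0149
time_s: 3.82
position: [0.4608, 0.2095, 0.0296]
tool_rot: [0.706, -0.705, 0.05, -0.05]
contact_force: [-2.2, 3.5, 9.9]
opening: 0.015
time_s: 3.98
position: [0.4598, 0.2096, 0.0296]
tool_rot: [0.705, -0.705, 0.049, -0.05]
contact_force: [3.4, 1.4, 5.1]
opening: 0.0148
```

```bash
python3 -m creep '[-0.2,0.03,0,0,-0.1,0,0,0,0,0,0,0]'; python3 -m creep '[-0.3,0.03,0,0,0,0,0,0]'
```

```text
time_s: 4.23
position: [0.4597, 0.2097, 0.0298]
tool_rot: [-0.705, 0.705, -0.048, 0.052]
contact_force: [19.9, -2.0, -9.3]
opening: 0.0147
time_s: 4.4
position: [0.4595, 0.2097, 0.03]
tool_rot: [-0.705, 0.706, -0.046, 0.054]
contact_force: [36.6, -5.8, -24.0]
opening: 0.0153
```

```bash
python3 -m creep '[0.5,-0.06,0,0,0,0,0,0]'; python3 -m creep '[0,0,0,0,0,0,0,0,0,0,0,0,0,0,0,0]' 4.5; python3 -m creep '[0,0,2,0,0,0,3,0,0,0,4,0,0,0,4,0,0,0,4,0]'; python3 -m creep '[1,-2.7,4,0.36,1,-2.8,4,0.36,0.9,-2.8,0,0.36,0.9,-2.8,0,0.36,0.9,-2.8,0,0.36]' 5;python3 -m creep '[0.9,-2.8,0,0.36,0.9,-2.8,0,0.36,0.9,-2.8,0,0.36,0.9,-2.8,0,0.36,0.9,-2.8,0,0.36]';python3 -m creep '[0.9,-2.8,0,0.36,0.9,-2.8,0,0.36,0.9,-2.8,0,0.36,0.9,-2.8,0,0.36,0.9,-2.8,0,0.36]';python3 -m creep '[0,0,0,0,0,0,0,0]'
python3 - <<'E'
from h import *
s=bot.state(); im=snap('wrist','w2.png');print(s['position'],s['tool_rot'])
E
```

```text
time_s: 4.57
position: [0.4597, 0.2096, 0.0297]
tool_rot: [0.706, -0.705, 0.049, -0.05]
contact_force: [7.8, 3.2, 7.5]
opening: 0.0153
time_s: 4.9
position: [0.4574, 0.2093, 0.029]
tool_rot: [-0.705, 0.706, -0.05, 0.049]
contact_force: [0.6, -0.3, 0.1]
opening: 0.045
time_s: 5.32
position: [0.4571, 0.2093, 0.2011]
tool_rot: [-0.705, 0.706, -0.05, 0.049]
contact_force: [2.0, 0.7, 0.3]
opening: 0.0448
time_s: 5.73
position: [0.5019, 0.078, 0.267]
tool_rot: [-0.707, 0.707, 0.018, -0.018]
contact_force: [0.6, 0.1, 0.2]
opening: 0.05
time_s: 6.15
position: [0.5467, -0.0621, 0.2664]
tool_rot: [0.702, -0.702, -0.084, 0.084]
contact_force: [0.3, -0.0, 0.5]
opening: 0.0498
time_s: 6.57
position: [0.5918, -0.2021, 0.2662]
tool_rot: [0.691, -0.691, -0.149, 0.15]
contact_force: [0.3, -1.2, 0.0]
opening: 0.0497
time_s: 6.73
position: [0.5917, -0.2019, 0.2656]
tool_rot: [0.692, -0.691, -0.148, 0.149]
contact_force: [-0.6, 0.6, -0.1]
opening: 0.0499
[ 0.591717   -0.20187584  0.26557234] [ 0.6916933  -0.69101867 -0.14794645  0.14888059]
```

View pics/w2.png

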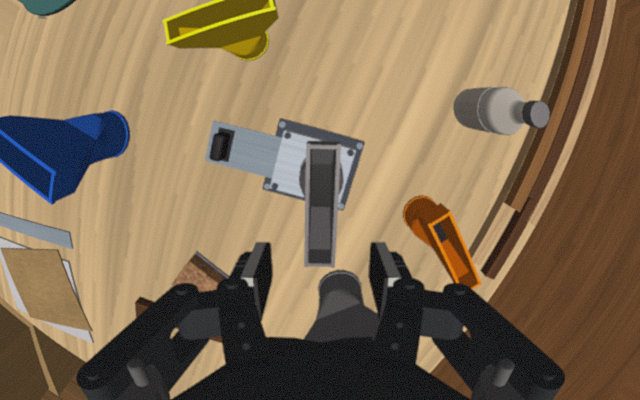

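The wrist view shows the nozzle mouth with corners (306,143), (341,143), (334,266) and (305,266). Port A's grip is at about (219,146), and its flange corners are at (282,121), (363,144), (344,209) and (265,189).

Run:
```python
from h import *
np.set_printoptions(precision=4,suppress=True)
c=[onz('wrist',u,v,.174) for u,v in [(306,143),(341,143),(334,266),(305,266)]]
print(np.mean(c,0),[np.linalg.norm(c[i]-c[i-1]) for i in range(4)]); w=(c[0]+c[1]-c[2]-c[3]);print('wide',np.degrees(np.arctan2(w[1],w[0])))
p=[onz('wrist',u,v,.006) for u,v in [(282,121),(363,144),(344,209),(265,189)]]
m=np.mean(p,0);ax=p[1]+p[2]-p[0]-p[3];ax/=np.linalg.norm(ax); print('flange',m,'yaw',np.degrees(np.arctan2(ax[1],ax[0])),'axis',m+.012*ax,[np.linalg.norm(p[i]-p[i-1]) for i in range(4)])
g=onz('wrist',219,146,.05);print('gripA',g,np.linalg.norm((g-m-.012*ax)[:2]))
```

```text
[ 0.596  -0.2061  0.174 ] [np.float64(0.10496493746029899), np.float64(0.026535180309576578), np.float64(0.10503258163482257), np.float64(0.02502268423822392)]
wide 112.53187255472345
flange [ 0.5865 -0.209   0.006 ] yaw 8.824507936564062 axis [ 0.5983 -0.2072  0.006 ] [np.float64(0.0948379269850211), np.float64(0.10965527291676976), np.float64(0.09274163835292092), np.float64(0.11157204665127538)]
gripA [ 0.4693 -0.2233  0.05  ] 0.13003334121649296
```

```bash
python3 -m creep '[0.5,-0.45,-2,-0.25,0,0,-3.5,0,0,0,-3.5,0,0,0,-3.5,0,0,0,-2.5,0]';python3 -m creep '[0,0,0,0,0,0,0,0]'; python3 -m creep '[0,0,0,0,0,0,0,0,0,0,0,0,0,0,0,0,0,0,0,0]' 0 45; python3 -m creep '[0,0,0,0,0,0,0.5,0,0,0,0.5,0,0,0,0.5,0,0,0,0,0]'
```

```text
time_s: 7.2
position: [0.5955, -0.2034, 0.1141]
tool_rot: [0.694, -0.693, -0.14, 0.141]
contact_force: [0.5, -0.2, -0.6]
opening: 0.0499
time_s: 7.37
position: [0.5962, -0.2041, 0.1167]
tool_rot: [0.693, -0.693, -0.14, 0.141]
contact_force: [0.7, 0.2, 1.5]
opening: 0.0501
time_s: 7.78
position: [0.5972, -0.2057, 0.1185]
tool_rot: [-0.692, 0.694, 0.14, -0.139]
contact_force: [-3.7, -0.2, 8.9]
opening: 0.0259
time_s: 8.2
position: [0.5974, -0.2055, 0.1331]
tool_rot: [-0.693, 0.694, 0.14, -0.14]
contact_force: [-1.7, -0.3, 0.0]
opening: 0.0257
```

```bash
python3 -m creep '[0,0,1,0,0,0,1.5,0,0,0,2,0,0,0,2,0,0,0,1,0]';python3 -m creep '[0.1,2,0,0,0.1,3,0,0,0.1,3.2,0,0,0.1,3.2,0,0,0.1,3.2,0,0]'; python3 -m creep '[0.1,3.2,0,0,0.1,3.2,0,0,0.1,3.2,0,0,0.1,3,0,0,0.1,2,0,0]'; python3 -m creep '[0,1.3,0,0,0,0,0,0,0,0,0,0,0,0,0,0]'
python3 - <<'E'
from h import *
s=bot.state(); im=snap('wrist','w3.png');print(s['position'],s['tool_rot'])
E
```

```text
time_s: 8.62
position: [0.5974, -0.2053, 0.2095]
tool_rot: [-0.693, 0.694, 0.141, -0.139]
contact_force: [0.6, -0.8, -1.1]
opening: 0.0257
time_s: 9.03
position: [0.6018, -0.0578, 0.2072]
tool_rot: [0.693, -0.693, -0.14, 0.14]
contact_force: [0.6, 0.4, -1.1]
opening: 0.0257
time_s: 9.45
position: [0.6066, 0.0895, 0.2073]
tool_rot: [0.693, -0.693, -0.141, 0.14]
contact_force: [0.1, -0.3, -0.8]
opening: 0.0255
time_s: 9.78
position: [0.6069, 0.0988, 0.2067]
tool_rot: [-0.693, 0.693, 0.14, -0.14]
contact_force: [-0.0, -0.3, -1.7]
opening: 0.0254
[0.60694402 0.09882137 0.20667911] [-0.69305324  0.69325653  0.13976969 -0.1397749 ]
```

View pics/w3.png

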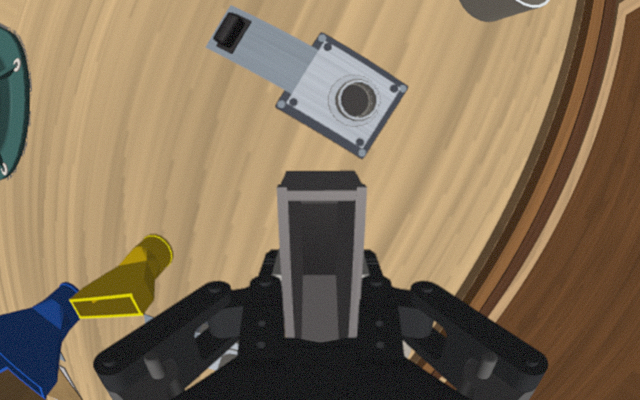

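The wrist view shows gate B pulled out, the bare spigot rim at about (358,98), and the held nozzle's mouth with corners (279,187), (366,187), (357,338) and (286,338).

Run:
```python
from h import *
np.set_printoptions(precision=4,suppress=True)
im=cv2.imread('pics/w3.png');cv2.imwrite('pics/w3c.png',cv2.resize(im[25:165,265:415],None,fx=4,fy=4,interpolation=cv2.INTER_CUBIC))
print('spig',onz('wrist',358,98,.068))
p=[onz('wrist',u,v,.006) for u,v in [(322,33),(408,88),(363,158),(277,104)]]
m=np.mean(p,0);ax=p[1]+p[2]-p[0]-p[3];ax/=np.linalg.norm(ax); print('flange',m,'yaw',np.degrees(np.arctan2(ax[1],ax[0])),'axis',m+.012*ax,[np.linalg.norm(p[i]-p[i-1]) for i in range(4)])
g=onz('wrist',234,30,.05);print('grip',g,np.linalg.norm((g-m-.012*ax)[:2]))
c=[onz('wrist',u,v,.262) for u,v in [(279,187),(366,187),(357,338),(286,338)]];print('mouth',np.mean(c,0),np.linalg.norm(c[0]-c[1]),np.linalg.norm(c[1]-c[2]))
```

```text
spig [0.6077 0.1872 0.068 ]
flange [0.5978 0.1884 0.006 ] yaw -9.301254192685239 axis [0.6096 0.1865 0.006 ] [np.float64(0.09346687418349915), np.float64(0.1125713328143681), np.float64(0.0950006287595835), np.float64(0.11319452654588257)]
grip [0.4717 0.2077 0.05  ] 0.13950975773523222
mouth [0.5999 0.1194 0.262 ] 0.025364831174527997 0.05779724632261548
```

View pics/w3c.png

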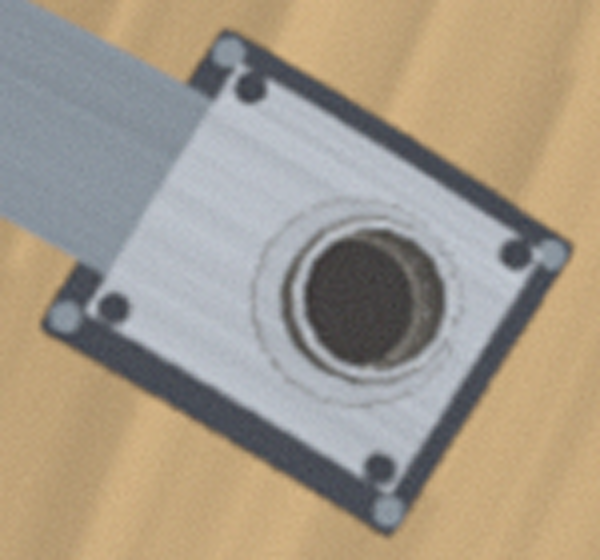

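```bash
python3 -m creep '[0,2.5,0,0,0,3,0,0,0,2.2,0,0,0,1.1,0,0,0,0,-1,0]'; python3 -m creep '[0,0,-2,0,0,0,-2,0,0,0,-0.5,0,0,0,-0.3,0,0,0,0,0]'; python3 -m creep '[0,0,-0.4,0,0,0,0,0]'
```

```text
time_s: 10.25
position: [0.6076, 0.189, 0.1979]
tool_rot: [0.693, -0.693, -0.141, 0.139]
contact_force: [-0.4, 0.2, -0.3]
opening: 0.0257
time_s: 10.67
position: [0.607, 0.187, 0.1488]
tool_rot: [-0.693, 0.693, 0.14, -0.14]
contact_force: [-0.2, -0.7, -1.4]
opening: 0.0255
time_s: 10.83
position: [0.6072, 0.1875, 0.1449]
tool_rot: [-0.693, 0.693, 0.14, -0.14]
contact_force: [0.4, -0.5, -2.4]
opening: 0.0257
```

```bash
python3 -m creep '[0,0,-0.5,0,0,0,-0.5,0,0,0,0,0]'; python3 -m creep '[0,0,-0.5,0,0,0,-0.5,0,0,0,0,0]';python3 -m creep '[0,0,-0.3,0,0,0,-0.2,0,0,0,0,0]'
```

```text
time_s: 11.08
position: [0.6065, 0.1877, 0.1336]
tool_rot: [0.693, -0.693, -0.14, 0.14]
contact_force: [0.6, -0.0, -3.2]
opening: 0.0255
time_s: 11.33
position: [0.6065, 0.1877, 0.1234]
tool_rot: [0.693, -0.693, -0.14, 0.14]
contact_force: [1.0, 0.3, -2.8]
opening: 0.0256
time_s: 11.58
position: [0.6067, 0.1877, 0.1191]
tool_rot: [0.693, -0.693, -0.14, 0.14]
contact_force: [0.5, 0.1, -2.2]
opening: 0.026
```

```bash
python3 -m creep '[0,0,-0.2,0,0,0,-0.2,0,0,0,0,0]'; python3 -m creep '[0,0,-0.2,0,0,0,0,0]'
```

```text
time_s: 11.83
position: [0.6067, 0.1878, 0.1183]
tool_rot: [-0.693, 0.693, 0.141, -0.139]
contact_force: [-12.4, -2.8, 31.7]
opening: 0.0255
time_s: 12.0
position: [0.6068, 0.1878, 0.1182]
tool_rot: [-0.693, 0.693, 0.141, -0.139]
contact_force: [-20.3, -4.4, 54.2]
opening: 0.0257
```

```bash
python3 -m creep '[0,0,0.5,0,0,0,0,0]'; python3 -m creep '[0,0,0,0,0,0,0,0,0,0,0,0,0,0,0,0]' 5; python3 -m creep '[0,0,1,0,0,0,2,0,0,0,3,0,0,0,3,0,0,0,3,0]'; python3 -m creep '[-0.9,-2.7,0,-0.15,-0.9,-2.7,0,-0.15,-0.9,-2.7,0,-0.15,-0.9,-2.7,0,-0.15,-0.9,-2.7,0,-0.15]' 4.5;python3 -m creep '[-0.9,-2.7,0,-0.15,-0.9,-2.7,0,-0.15,-0.9,-2.7,0,-0.15,-0.9,-2.7,0,-0.15,-0.9,-2.7,0,-0.15]';python3 -m creep '[-0.9,-2.7,0,-0.15,-0.9,-2.7,0,-0.15,-0.9,-2.7,-1,-0.15,-0.9,-2.7,-2,-0.15,-0.9,-2.7,-2,-0.15]';python3 -m creep '[-0.2,-0.6,0,0,0,0,0,0,0,0,0,0]'
python3 - <<'E'
from h import *
np.set_printoptions(precision=4,suppress=True)
s=bot.state();im=snap('wrist','w4.png');print(s['position'],s['tool_rot'])
a=snap('scene','s4.png');cv2.imwrite('pics/w4m.png',np.vstack([cv2.resize(im,(480,300)),cv2.resize(a[140:260,180:430],(625,300))[:,:480]])[:,:,::-1])
E
```

```text
time_s: 12.17
position: [0.6073, 0.1879, 0.12]
tool_rot: [-0.693, 0.693, 0.141, -0.139]
contact_force: [0.2, 1.8, -2.2]
opening: 0.0255
time_s: 12.5
position: [0.6068, 0.1877, 0.1181]
tool_rot: [0.693, -0.693, -0.14, 0.14]
contact_force: [-0.4, 0.1, -0.6]
opening: 0.0502
time_s: 12.92
position: [0.6065, 0.1877, 0.2406]
tool_rot: [-0.693, 0.693, 0.14, -0.14]
contact_force: [0.2, 0.5, -0.6]
opening: 0.0497
time_s: 13.33
position: [0.5613, 0.0516, 0.2392]
tool_rot: [-0.698, 0.698, 0.113, -0.112]
contact_force: [-0.0, -0.9, 0.1]
opening: 0.0447
time_s: 13.75
position: [0.5163, -0.0834, 0.2393]
tool_rot: [-0.702, 0.702, 0.085, -0.085]
contact_force: [1.1, -1.1, -0.2]
opening: 0.0452
time_s: 14.17
position: [0.4717, -0.2188, 0.1891]
tool_rot: [-0.704, 0.705, 0.058, -0.057]
contact_force: [0.5, 0.3, -0.3]
opening: 0.0452
time_s: 14.42
position: [0.4701, -0.2232, 0.1894]
tool_rot: [-0.705, 0.705, 0.058, -0.057]
contact_force: [1.3, -0.7, 0.5]
opening: 0.0449
[ 0.4701 -0.2232  0.1894] [-0.7047  0.7048  0.0576 -0.0571]
```

View pics/w4.png

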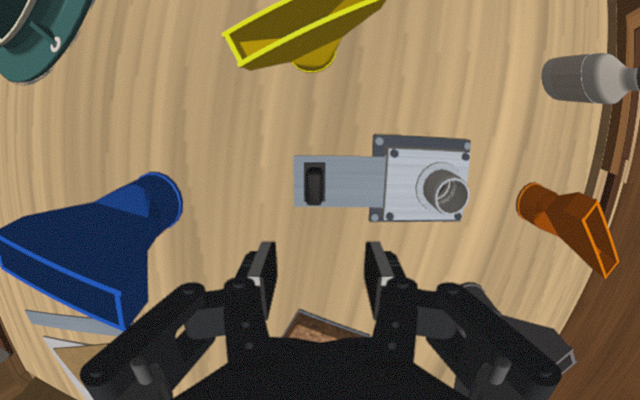

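The wrist view shows port A bare and the gate A grip's top face at about (315,187). I'll compute its position.

Run:
```python
from h import *
np.set_printoptions(precision=4,suppress=True)
g=onz('wrist',315,187,.05);s=onz('wrist',448,192,.068);print(g,s,np.linalg.norm((g-s)[:2]),np.degrees(np.arctan2(*(s-g)[1::-1])))
```

```text
[ 0.4673 -0.2246  0.05  ] [ 0.5905 -0.2037  0.068 ] 0.12491402651863245 9.59749453727884
```

```bash
python3 -m creep '[-0.2,-0.1,-3,0,0,0,-3.5,0,0,0,-3.5,0,0,0,-3.5,0,0,0,-2.4,0]'; python3 -m creep '[0,0,0,0,0,0,0,0]';python3 -m creep '[0,0,0,0,0,0,0,0,0,0,0,0,0,0,0,0,0,0,0,0]' 0 40; python3 -m creep '[0.6,0.1,0,0,0.5,0.08,0,0,0.5,0.08,0,0,0,0,0,0]'
```

```text
time_s: 14.93
position: [0.4679, -0.2228, 0.0278]
tool_rot: [0.705, -0.705, -0.058, 0.058]
contact_force: [-0.1, 0.2, -0.6]
opening: 0.0449
time_s: 15.1
position: [0.4681, -0.2234, 0.0299]
tool_rot: [0.705, -0.704, -0.058, 0.058]
contact_force: [-0.3, -0.5, 0.3]
opening: 0.045
time_s: 15.52
position: [0.4688, -0.2247, 0.0315]
tool_rot: [-0.704, 0.705, 0.058, -0.057]
contact_force: [-2.2, 2.7, 11.2]
opening: 0.0152
time_s: 15.85
position: [0.4855, -0.2222, 0.0315]
tool_rot: [-0.704, 0.705, 0.059, -0.057]
contact_force: [2.9, 2.2, 10.1]
opening: 0.0151
```

```bash
python3 -m creep '[0.4,0.06,0,0,0.2,0.03,0,0,0,0,0,0]'; python3 -m creep '[0.3,0.05,0,0,0,0,0,0]'; python3 -m creep '[0.3,0.05,0,0,0,0,0,0]'; python3 -m creep '[0.3,0.05,0,0,0,0,0,0]'
```

```text
time_s: 16.1
position: [0.4908, -0.2214, 0.0315]
tool_rot: [-0.704, 0.706, 0.058, -0.057]
contact_force: [-3.3, -0.2, 10.5]
opening: 0.0151
time_s: 16.27
position: [0.491, -0.2213, 0.0314]
tool_rot: [-0.704, 0.706, 0.056, -0.058]
contact_force: [-22.6, -7.3, 22.8]
opening: 0.0152
time_s: 16.43
position: [0.4912, -0.2212, 0.0313]
tool_rot: [-0.703, 0.707, 0.053, -0.06]
contact_force: [-41.2, -12.6, 35.5]
opening: 0.015
time_s: 16.6
position: [0.4913, -0.2211, 0.0311]
tool_rot: [-0.703, 0.707, 0.051, -0.062]
contact_force: [-58.9, -19.4, 45.9]
opening: 0.0153
```

```bash
python3 -m creep '[-0.85,-0.14,0,0,0,0,0,0]'; python3 -m creep '[0,0,0,0,0,0,0,0,0,0,0,0,0,0,0,0]' 4.5; python3 -m creep '[0,0,2,0,0,0,3,0,0,0,4,0,0,0,4,0,0,0,4,0]'; python3 -m creep '[-2.5,3,2,0,-2.5,3,2,0,-2.5,3,2,0,-2.5,3,0,0,0,0,0,0]'
python3 - <<'E'
from h import *
t=snap('top','t5.png')[:,:,::-1];s=snap('scene','s5.png')[:,:,::-1]
cv2.imwrite('pics/f.png',np.vstack([cv2.resize(t[125:250,200:490],(760,300),interpolation=cv2.INTER_CUBIC),cv2.resize(s[150:265,140:432],(760,299),interpolation=cv2.INTER_CUBIC)]))
E
```

```text
time_s: 16.77
position: [0.4898, -0.2215, 0.0314]
tool_rot: [-0.704, 0.706, 0.057, -0.057]
contact_force: [-2.5, 0.4, 9.0]
opening: 0.0149
time_s: 17.1
position: [0.4907, -0.2207, 0.0298]
tool_rot: [-0.705, 0.705, 0.058, -0.057]
contact_force: [-0.9, -0.2, 0.3]
opening: 0.0448
time_s: 17.52
position: [0.4901, -0.2202, 0.2015]
tool_rot: [0.705, -0.705, -0.058, 0.058]
contact_force: [0.9, -0.4, 0.2]
opening: 0.0449
time_s: 17.93
position: [0.3907, -0.1014, 0.2579]
tool_rot: [0.705, -0.705, -0.059, 0.058]
contact_force: [1.3, -1.1, 2.2]
opening: 0.045
```

View pics/f.png

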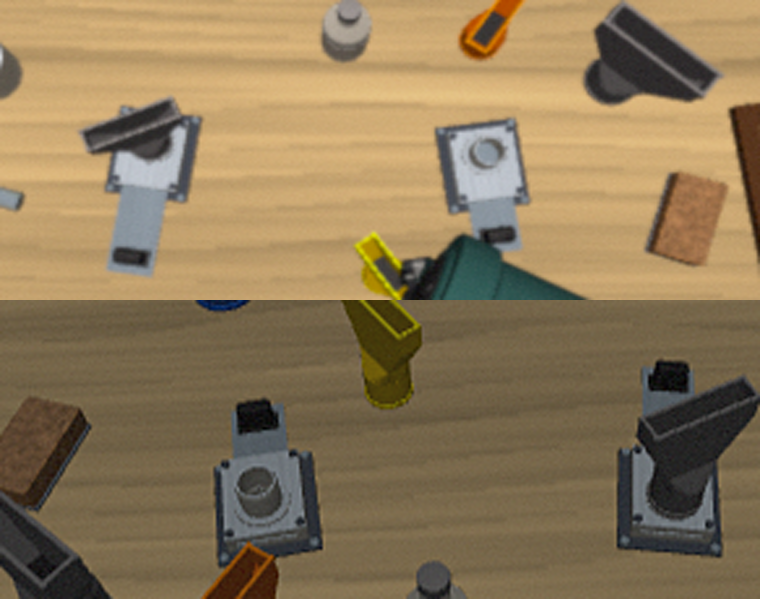

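The final view shows port A bare, with its grip at crop (498,234) and spigot at (487,152). The nozzle stands upright on port B, with the gate B grip at (130,257). I'll check the gate distances, then hand in.

Run:
```python
from h import *
f=lambda x,y,z:onz('top',200+x*290/760,125+y*125/300,z)[:2]
print('A',np.linalg.norm(f(498,234,.05)-f(487,152,.068)),'B',np.linalg.norm(f(130,257,.05)-np.array([.6025,.1816])))
print(bot.state()['contact_force'],bot.state()['time_s']); print(bot.close_job())
```

```text
A 0.10286852086251251 B 0.1467338682376937
[ 0.13336097 -0.77887947 -0.33117324] 18.0333
the job is handed in; nothing more can be done
None
```

The dust extraction is moved over and the job is handed in, at 18.0 s on the robot's clock. I opened gate B, moved the grey nozzle from port A to port B, then shut gate A.

| Check | Measured | Expected |
|---|---|---|
| Gate B grip to spigot axis, open | 147 mm | 149 mm |
| Gate A grip to spigot axis, shut | 103 mm | 105 mm |
| TCP height with nozzle pushed home on port B | 118.3 mm | 118.5 mm (seated height on port A) |

- **Gates:** both were pushed firmly against their end stops, gate B after about 44 mm of travel. The 2 mm differences are within the camera's accuracy.
- **Nozzle:** it slid on without side force, then met the shoulder firmly. In the last pictures it stands upright.
- **Rest of the bench:** nothing else looks moved in those pictures, which cover the glue, the sanding block and the loose nozzles near the ports. I did not check the hammer and brush pot again; the arm touched nothing near them. The gripper was clear at the end.
- **Disagreements:** the top and wrist cameras differed by about 5 mm on positions, so I used the wrist camera for the grasps and the fit. An earlier wrist view, with grip B at its edge, put that grip at only 140 mm. I went by the end stop and the final top view instead.
- **Force:** the highest readings were about 58 N pressing the nozzle home and 77 N at gate A's stop. Both were pushed through the fingers and are below the 120 N wrist limit.

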